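# Fit and lock the linchpin of an anchor post

### The arm

A 6-joint arm with a two-finger parallel gripper is mounted at the origin on a cart in front of the work surface, level with it; the furniture and walls round the work are solid. World frame = base frame: x ahead of the robot, y to its left, z up, the work surface at z = 0. Lengths are in mm, angles in rad, forces in N, time in s.
With the tool pointing down it reaches from about 225 to 725 mm from the base axis. Payload 3.1 kg.
Tool frame: the origin (TCP) lies on the centre line of the jaws, within the pads' length; the fingertips stand 11 mm ahead of it and the grasp point (between the pads) lies 8 mm behind it (arm.tip_extent is the distance from the TCP to the fingertips, in mm); z points along the fingers, y is the line along which they close (so a half turn about z gives the same grasp; the last joint's range is limited). The gripper opens to 85 mm and grips with 20 to 120 N. Pads are 22 mm wide; open, the fingers measure 114 mm over their backs; the gripper's body (76 mm by 85 mm) begins 54 mm behind the grasp point. The pads swing forward as they close: fully open they stand 13 mm farther back than shut.
Start: joints at [1.021, 0.048, 0.099, 1.622, 0, 1.443], TCP at [214.943, 478.975, 242.312] pointing down, gripper open.
Joint ranges: [-2.91, 2.91], [-0.99, 1.94], [-1.21, 1.42], [-2.12, 2.29], [-1.49, 1.47], [-3.14, 3.14]. Speed limits (rad/s): [2.79, 2.79, 3.14, 3.14, 3.14, 3.14].

### API

Orientations are given as a unit quaternion [w, x, y, z].
In Python, from workcell import arm gives the robot as it stands.
- The arm moves only by the tool drive_tool, never from a script. Its argument "motion" is a list of rows, each a list of 7 numbers: the shift along the tool's x, y, z in m, then the turn, a rotation vector about the tool's x, y, z in degrees, then the finger opening in m, from 0 to 0.0854. In form: [[tx, ty, tz, rx, ry, rz, grip], ...]. A call has 1 to 12 rows; each row is the pose to reach, as a shift and turn from the pose commanded when the call began, along the tool's axes at that moment; what a row does not reach only later rows make up. A row lasts 1/12 s, in which the tool goes at most 41.7 mm and 7.16 degrees, less where a joint would pass 70% of its speed; a pose out of reach is approached as far as the arm can. A call with a gripper value outside its range is refused whole. The fingers move at their own pace and stop on an object; the grip force is fixed at half the most. Time passes only in rows, so rows that repeat a pose let the fingers close. It gives the time, the measured TCP pose, the force, the opening and the grip force at its end, in the units of the state.
- arm.get_state(): the state, without advancing time (a new reading comes with each control period).
- arm.get_image(name): name is "scene" or "side" or "wrist"; returns a dict with "pixels" (480x640x3 uint8, blue, green, red), "fx", "fy", "cx", "cy" (pixels), "k1" (the pictures are not rectified: a ray, as slopes to the right and down, at radius r is drawn at 1 + k1 r^2 times it, then the intrinsics apply), "world_from_camera" (4x4, takes a point from camera to world coordinates); the wrist camera has in their place "mount" (4x4, takes a point from camera to tool coordinates, whose origin is the TCP and whose axes are the flange's). Camera axes: x right, y down, z forward; pixel columns grow to the right and rows downward; lengths in mm; the calibration is good to about 2 mm. A picture is of the moment at which its call begins: read the wrist's pose just before it. There is no depth.
- arm.hand_in(): hands the job in; it is judged then, once.
Trained networks look in a picture, given as the dict that the camera call returned (one of the last four; its "shot" number tells which), for a name from the list of things; names that differ only in an ending like _2 or _b are one class to them, and where a whole thing is asked for, a point or a joint stands for the part that bears it (a point fixed in the world has none). Each returns a list of dicts, best first, with "confidence" (0 to 1); they miss things now and then, are a little off and sometimes report something else, mostly with a low value. They report only what shows in the picture. A call takes as long as a camera call.
- arm.recognise(picture, thing): "uv" ([column, row] in pixels, amid what is visible of it).
- arm.silhouettes(picture, thing): "mask" (480x640 bool, what is visible of it) and "uv" ([column, row] in pixels, amid what is visible of it).
- arm.landmark_of(picture, thing): "uv" ([column, row] in pixels: a listed point, or the origin of a listed thing).
The state is a dict: "clock": time; "joint_positions": joint angles; "qvel": joint speeds; "joint_torque": joint torques, N m; "eef_pos": TCP position; "tcp_rot": TCP orientation; "ft_force": force on the tool from outside, world axes, zero at the start; "moment": the same for the moment, N m; "gripper_width": finger opening in mm; "grip_force": force on a finger pad.
Only numpy, scipy, OpenCV 4.12 (cv2) and the standard library are available. Lean on these libraries where they do the work, as an engineer would, in place of code of your own. Each camera call takes 0.05 s, during which the arm holds its last target. There are 200 camera calls.

### The job

Take the linchpin out of its grey cradle and push it gently through the slotted cross bore of the anchor post until its dark head is fully home against the brass block; the block may stand several millimetres to one side, so feel for the bore with light pushes (a few newtons) rather than forcing. Then swing the sprung ring forward and down over the block until it snaps past the pin's end and stays locked below it, pressing no harder than it needs, and let go. Leave the gel box, the tape roll and the hex key set where they are.

Things in the scene. Friction and masses are not known exactly. Their poses are not given: they have to be found in the camera images.
- pin: Linchpin, about 75 g, lying level in the cradle (axis 75 mm up), to be lifted straight up, 15 mm or more. Origin: on its axis in the shoulder plane (front of the dark head block); x to the nose, z up. Steel rod 10 mm thick to the nose end at x=45.5 mm (edge rounded to 2 mm); head x=-26..0, 16 mm wide, 18 mm high; behind it the red grip lug to x=-56. The ring hinges in the head at x=-18, z=0.
- lug (a point): Where to pinch the pin: middle of its red lug at pin x=-42, z=0 mm. The lug is 12 mm wide across y (the fingers close across y, from above), 22 mm high (z=-11..+11) and 30 mm long.
- ring (a joint): Angle q (rad) of the pin's ring about its hinge (parallel to pin y): far side of the ring at pin x=-18+64cos q, z=64 sin q mm. Range -0.12..1.7. A weak spring (0.04 Nm/rad) holds it near 1.1 and throws it back until locked. At about +0.09 the wire meets the nose; pressed there with 4 to 10 N it stretches 2.5 mm, snaps past, and stays locked at about -0.09. Draw it a bit forward in pressing.
- bow: The ring itself: a circle of steel wire 4.4 mm thick, centreline diameter 64 mm; origin on the hinge, x to its far side. Pressed straight down while steeper than 0.8 rad it only jams: push it forward from behind first, then down. At the end straddle the pin with two fingers 24 mm apart (inner gap), clear of the nose, and press on both sides of the ring's far point at bow x about 61 mm.
- post: Anchor post, fixed: base plate 90x90x12 mm, column, blue tie bar (29 mm high at most), on top a brass block 28 deep (x), 38 wide (y), 28 high, centre 92 mm above the table. Origin under the column on the table, z up; the pin enters along +x. Pin home: its origin at post x=-14, z about 91 mm, axes parallel.
- bore (a point): Nominal middle of the slot's mouth: post x=-14, y=0, z=92 mm. The greased slot, 11 mm wide (y), runs right through the brass block along post x; its height narrows from 17 mm at the mouth to 11 mm, 7 mm in. The block sits stiffly up to 8 mm to either side (post y) of this point, which is not reported: find it with the nose by light pushes (hard ones tilt the pin in the grip), or by eye.
- cradle: Grey cradle fixed to the table, base 116x56 mm; saddle under the pin's dark head, fork under the rod, and a 7 mm wide rib under the lug. Origin on the table straight below the pin's origin, x along the pin.
- gel_box: Small black flat box with clear lid, 46x46x16 mm, a bystander; origin under its centre.
- kapton_roll: Orange tape roll lying flat, 77 mm across, 19 mm high, a bystander; origin under its centre.
- hex_key_set: Blue folding hex key set, 25x85x20 mm, a bystander; origin under its centre.

How it is judged (in metres and radians):
On the way, in this order (a step that is already met when the one before it is completed fails the run):
1. the pin is fully home in the bore (shoulder within 4 mm of the block) while its ring is still open (x of pin in the frame of post between -0.018 and -0.011 m and z of pin in the frame of post between 0.0865 and 0.096 m and y of pin in the frame of post between -0.011 and 0.011 m and angle between the x axis of pin and the x axis of post, either way round below 0.12 rad and value of joint ring above 0.3 rad), for 0.2 s.
2. the ring has snapped past the pin's nose (value of joint ring below -0.05 rad), for 0.2 s.
At the end, for the whole second after the job is handed in: The pin sits in the bore of the post, its shoulder within 4 mm of the brass block and its axis within 0.12 rad of the bore's; the ring is locked below the nose (joint below -0.05 rad); all is at rest and released (x of pin in the frame of post between -0.018 and -0.011 m and z of pin in the frame of post between 0.0865 and 0.096 m and y of pin in the frame of post between -0.011 and 0.011 m and angle between the x axis of pin and the x axis of post, either way round below 0.12 rad and value of joint ring below -0.05 rad and linear speed of pin below 0.02 m/s); the robot touches nothing.
It fails at once if the pin forced against the post with more than 25 N by the fingers (contact force between pin and post above 25 N and contact force between the fingers and pin above 5 N).
It fails at once if the ring pressed by the fingers with more than 20 N (contact force between the fingers and bow above 20 N).
It fails at once if a bystander moved more than 15 mm (distance of any of gel_box, kapton_roll, hex_key_set from where it was at the start of the episode above 0.015 m).
It also fails if it takes over 67 s, if anything falls off the work surface, if the arm or the gripper's body presses on something with over 40 N, if the wrist force passes 120 N, or if a joint passes its speed limit or range.

## Working session

There is one attempt and no reset: what is moved stays moved. The work goes in short steps, Python scripts to look and compute and a tool call to move; the robot and the scene stay as the last step left them, time stands still between calls to the robot, and variables do not carry over. Pictures are saved under pics/ and viewed, at most 10 in all, crops included, and the job is handed in when it is done.

Besides the shell and the picture viewer there is one more tool, called after "Request:" by a JSON object that holds its "api" and its "payload", one argument or row to a line. drive_tool: Moves the arm, as the interface text tells. Its arguments: {"type":"object","properties":{"motion":{"type":"array","items":{"type":"array","items":{"type":"number"}}}},"required":["motion"]}

```bash
mkdir -p pics; cat > h.py <<'E'
import numpy as np, cv2
from scipy.spatial.transform import Rotation as R
from workcell import arm
def ray(p,uv,st=None):
    x=(uv[0]-p["cx"])/p["fx"]; y=(uv[1]-p["cy"])/p["fy"]
    a,b=x,y
    for _ in range(20):
        k=1+p["k1"]*(a*a+b*b); a,b=x/k,y/k
    if "world_from_camera" in p: T=np.array(p["world_from_camera"])
    else:
        T=pose(st)@np.array(p["mount"])
    return T[:3,3], T[:3,:3]@np.array([a,b,1.])
def pose(st):
    T=np.eye(4); q=st["tcp_rot"]; T[:3,:3]=R.from_quat([q[1],q[2],q[3],q[0]]).as_matrix(); T[:3,3]=st["eef_pos"]; return T
def atz(p,uv,z,st=None):
    o,d=ray(p,uv,st); return o+d*(z-o[2])/d[2]
def tri(rs):
    A=np.zeros((3,3));b=np.zeros(3)
    for o,d in rs:
        d=d/np.linalg.norm(d);M=np.eye(3)-np.outer(d,d);A+=M;b+=M@o
    return np.linalg.solve(A,b)
def proj(p,X,st=None):
    T=np.array(p["world_from_camera"]) if "world_from_camera" in p else pose(st)@np.array(p["mount"])
    c=np.linalg.inv(T)@np.append(X,1); a,b=c[:2]/c[2]; k=1+p["k1"]*(a*a+b*b)
    return np.array([p["fx"]*a*k+p["cx"],p["fy"]*b*k+p["cy"]])
E
python3 - <<'E'
from h import *
np.set_printoptions(precision=1,suppress=True)
st=arm.get_state(); print(st["tcp_rot"],st["ft_force"],st["gripper_width"])
Z={"pin":75,"lug":75,"post":0,"bore":92,"cradle":0,"gel_box":0,"kapton_roll":0,"hex_key_set":0}
P={n:arm.get_image(n) for n in("scene","side")}
for n in P: cv2.imwrite(f"pics/{n}0.png",P[n]["pixels"]); print(n,np.array(P[n]["world_from_camera"])[:3,3])
for t in Z:
    rs=[]
    for n in P:
        for d in arm.landmark_of(P[n],t)[:1]:
            print(t,n,round(d["confidence"],2),np.array(d["uv"]),atz(P[n],d["uv"],Z[t])); rs.append(ray(P[n],d["uv"]))
    if len(rs)==2: print("   tri",tri(rs))
E
```

```text
[-0.   0.2  1.  -0. ] [1.1 0.1 0.9] 85.4310814784695
scene [ -92.8 -622.   767.6]
side [450.3 909.8 505.7]
pin scene 0.66 [295.  251.7] [576.5 118.   75. ]
pin side 0.95 [338.5 249.7] [573.4 108.2  75. ]
   tri [572.8 114.2  78.4]
lug scene 0.75 [301.5 282.4] [514.2  31.9  75. ]
post scene 0.91 [351.2 331. ] [543.7 -76.9   0. ]
post side 0.92 [366.  242.9] [537.9 -74.2   0. ]
   tri [540.3 -77.4   0.1]
bore scene 0.7 [345.6 299.3] [522.8 -77.3  92. ]
bore side 0.58 [375.8 205.2] [519.6 -80.1  92. ]
   tri [520.2 -78.6  93.3]
cradle scene 0.97 [300.2 283.8] [574.5 101.1   0. ]
cradle side 0.78 [335.6 283.9] [578.5 111.1   0. ]
   tri [579.  105.2  -4.2]
gel_box scene 0.63 [356.8 272.6] [692.3  43.    0. ]
gel_box side 0.75 [291.3 261.5] [686.1  38.    0. ]
   tri [686.9  40.1   2.6]
kapton_roll scene 0.66 [285.2 248.9] [640.2 222.7   0. ]
kapton_roll side 0.96 [282.1 319.7] [652.3 242.9   0. ]
   tri [652.8 233.8  -9. ]
hex_key_set scene 0.51 [213.2 241.2] [538.1 366.9   0. ]
hex_key_set side 0.63 [345.1 372.5] [524.9 355.3  -0. ]
   tri [528.1 358.5   5.6]
```

```bash
python3 - <<'E'
import cv2
a=cv2.imread("pics/scene0.png")[200:400,200:440]; b=cv2.imread("pics/side0.png")[150:350,240:480]
cv2.imwrite("pics/c0.png",cv2.vconcat([cv2.resize(a,(720,600))[:,:]])[:600])
import numpy as np
m=cv2.hconcat([cv2.resize(a[30:170,40:200],(400,350),interpolation=2),cv2.resize(b[0:140,40:200],(400,350),interpolation=2)])
cv2.imwrite("pics/c1.png",m)
E
```

```text
(no output)
```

View pics/c1.png

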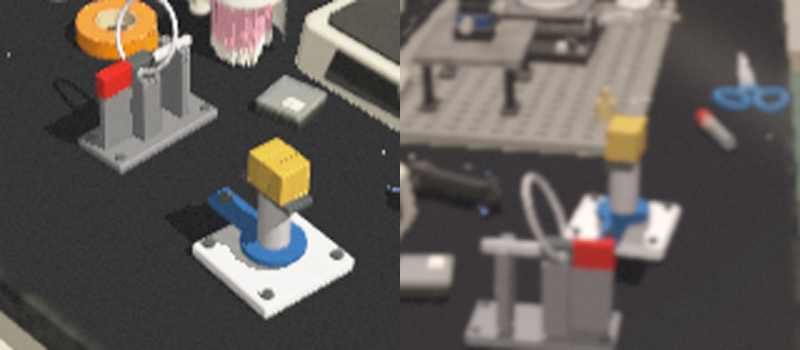

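View pics/scene0.png

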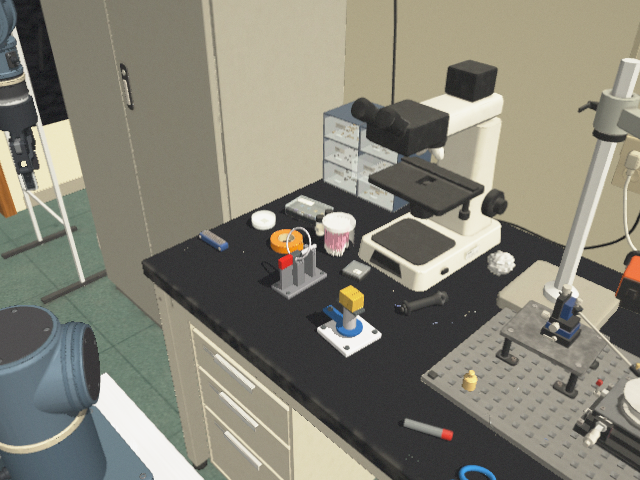

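```bash
python3 - <<'E'
from h import *
np.set_printoptions(precision=2,suppress=True)
st=arm.get_state(); print(pose(st))
P={n:arm.get_image(n) for n in("scene","side","wrist")}
print(np.array(P["wrist"]["mount"]),P["wrist"]["fx"],P["wrist"]["k1"])
for t in("lug","pin","ring"):
  c=[]
  for n in("scene","side"):
    d=arm.silhouettes(P[n],t)
    if not d: print(t,n,"none"); continue
    m=d[0]["mask"]; im=P[n]["pixels"].astype(int)
    red=m&(im[...,2]>150)&(im[...,1]<70)
    ys,xs=np.nonzero(red); print(t,n,m.sum(),d[0]["uv"],red.sum(),xs.mean() if len(xs) else 0,ys.mean() if len(ys) else 0)
    if len(xs): c.append(ray(P[n],(xs.mean(),ys.mean())))
  if len(c)==2: print("red",tri(c))
# microscope position rough
for uv in((362,240),(372,170),(385,130),(355,270)): print(uv,atz(P["scene"],uv,0),atz(P["scene"],uv,150))
E
```

```text
[[ -0.91   0.41   0.   214.97]
 [  0.41   0.91   0.   478.98]
 [  0.     0.    -1.   242.34]
 [  0.     0.     0.     1.  ]]
[[   0.     -0.95   -0.32   81.05]
 [   1.      0.     -0.     -0.32]
 [   0.     -0.32    0.95 -131.17]
 [   0.      0.      0.      1.  ]] 378.93670770118024 0.013451425265251797
lug scene 417 [295.4, 253.9] 137 285.7956204379562 260.7883211678832
lug side 545 [345.7, 248.7] 148 357.1081081081081 251.76351351351352
red [539.27 107.4   74.2 ]
pin scene 433 [289.6, 253.4] 135 285.8666666666667 260.837037037037
pin side 623 [343.8, 245.0] 149 357.1476510067114 251.7986577181208
red [539.26 107.25  74.09]
ring scene 83 [304.9, 249.8] 0 0 0
ring side 178 [334.4, 237.3] 0 0 0
(362, 240) [798.37 122.28   0.  ] [624.23 -23.17 150.  ]
(372, 170) [1098.22  350.39    0.  ] [865.49 160.37 150.  ]
(385, 130) [1356.61  516.28   -0.  ] [1073.39  293.84  150.  ]
(355, 270) [696.57  52.35   0.  ] [542.33 -79.43 150.  ]
```

Request:
{"api": "drive_tool", "payload": {
  "motion": [
    [-0.035,-0.023,0,0,0,-4,0.085],
    [-0.07,-0.046,0,0,0,-8,0.085],
    [-0.105,-0.069,0,0,0,-12,0.085],
    [-0.14,-0.092,0,0,0,-16,0.085],
    [-0.175,-0.115,0,0,0,-20,0.085],
    [-0.21,-0.138,0,0,0,-24,0.085],
    [-0.245,-0.161,0,0,0,-24,0.085],
    [-0.28,-0.184,0,0,0,-24,0.085],
    [-0.315,-0.207,0,0,0,-24,0.085],
    [-0.35,-0.23,0,0,0,-24,0.085],
    [-0.4,-0.262,0.01,0,0,-24,0.085],
    [-0.44,-0.29,0.01,0,0,-24,0.085]
  ]
}}

```text
clock: 2.35
eef_pos: [484.0, 55.8, 233.3]
tcp_rot: [0.0, 0.002, 1.0, 0.0]
ft_force: [0.4, 0.5, 0.0]
gripper_width: 84.9
grip_force: 0.0
```

```bash
cat > look.py <<'E'
from h import *
import sys
np.set_printoptions(precision=2,suppress=True)
Z={"pin":75,"lug":75,"post":0,"bore":92,"cradle":0}
if __name__=="__main__":
    st=arm.get_state(); print(st["clock"],pose(st),np.array(st["ft_force"]))
    p=arm.get_image("wrist"); cv2.imwrite("pics/"+sys.argv[1],p["pixels"])
    for t in Z:
        for d in arm.landmark_of(p,t)[:1]: print(t,round(d["confidence"],2),np.array(d["uv"]),atz(p,d["uv"],Z[t],st))
E
python3 look.py w1.png
```

```text
2.35 [[ -1.     0.     0.   483.96]
 [  0.     1.     0.    55.82]
 [ -0.     0.    -1.   233.34]
 [  0.     0.     0.     1.  ]] [0.44 0.53 0.02]
pin 0.8 [372.2 323.4] [575.98 107.12  75.  ]
post 0.58 [182.7 247.5] [532.35 -76.92   0.  ]
bore 0.59 [141.8 269.6] [517.75 -77.06  92.  ]
cradle 0.66 [357.4 288.1] [578.38 102.8    0.  ]
```

View pics/w1.png

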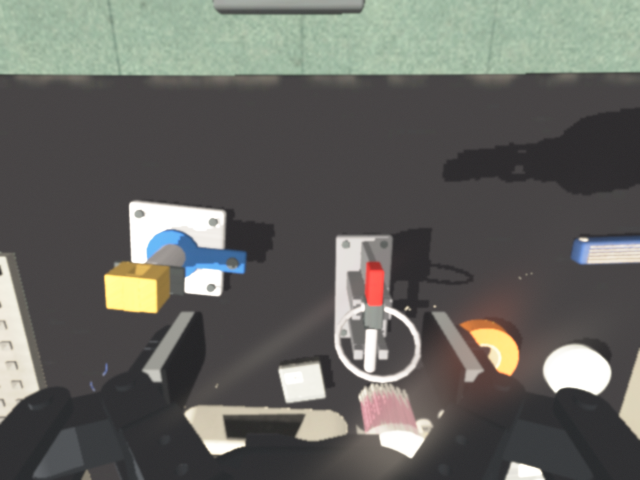

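```bash
python3 - <<'E'
import cv2
a=cv2.imread("pics/w1.png"); A=cv2.resize(a[190:330,90:260],None,fx=3,fy=3,interpolation=2);B=cv2.resize(a[225:395,320:430],None,fx=2.47,fy=2.47,interpolation=2)[:420]
cv2.imwrite("pics/c2.png",cv2.hconcat([A,cv2.copyMakeBorder(B,0,420-B.shape[0],0,0,0)]))
E
```

```text
(no output)
```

View pics/c2.png

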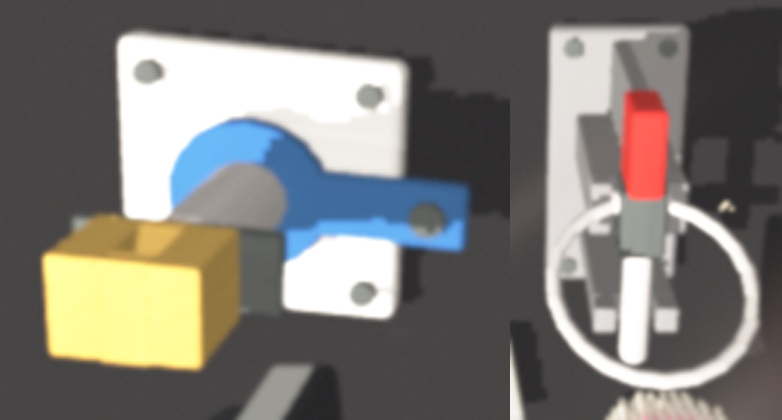

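```bash
cat > m.py <<'E'
from h import *
np.set_printoptions(precision=2,suppress=True)
st=arm.get_state(); p=arm.get_image("wrist")
A=lambda u,v,z: atz(p,(90+(u+.5)/3-.5,190+(v+.5)/3-.5),z,st)
B=lambda u,v,z: atz(p,(320+(u-510+.5)/2.47-.5,225+(v+.5)/2.47-.5),z,st)
ang=lambda d: np.degrees(np.arctan2(d[1],d[0]))
c=[A(*k,106) for k in((45,252),(203,268),(203,368),(48,355))]
print("block",np.array(c),np.mean(c,0)); print("yaw",ang(c[3]-c[0]),ang(c[2]-c[1]),ang(c[1]-c[0])-90,ang(c[2]-c[3])-90)
b=[A(*k,78) for k in((90,215),(238,228))]; print("bot",np.array(b),ang(b[1]-b[0])-90)
q=[A(*k,12) for k in((120,35),(408,62),(395,318))]; print("plate",np.array(q),(q[0]+q[2])/2,ang(q[1]-q[0])-90,ang(q[2]-q[1]))
r=[B(641,258,78),B(632,360,75)];print("rod",np.array(r),ang(r[1]-r[0]))
g=[B(640,93,86),B(643,194,86)] ; print("red",np.array(g),ang(g[1]-g[0]))
ca=[B(550,27,8),B(688,27,8)];print("cradle back",np.array(ca))
E
python3 m.py
```

```text
block [[514.07 -95.56 106.  ]
 [518.48 -57.41 106.  ]
 [546.36 -60.99 106.  ]
 [542.48 -99.68 106.  ]] [530.35 -78.41 106.  ]
yaw -8.250564128194144 -7.3276338040216595 -6.599472854287015 -5.7277918885967125
bot [[515.4  -98.26  78.  ]
 [519.28 -58.91  78.  ]] -5.6335535752557035
plate [[ 480.58 -114.99   12.  ]
 [ 489.39  -24.96   12.  ]
 [ 579.78  -36.05   12.  ]] [530.18 -75.52  12.  ] -5.59250898590868 -6.995001928194597
rod [[578.78 110.05  78.  ]
 [623.46 109.32  75.  ]] -0.9432192760102759
red [[513.46 105.39  86.  ]
 [549.55 108.11  86.  ]] 4.310223216495603
cradle back [[516.24  81.19   8.  ]
 [516.32 136.42   8.  ]]
```

Request:
{"api": "drive_tool", "payload": {
  "motion": [
    [-0.01,0.015,0.02,0,0,-1,0.085],
    [-0.024,0.03,0.04,0,0,-1,0.075],
    [-0.036,0.045,0.06,0,0,-1,0.06],
    [-0.048,0.052,0.08,0,0,-1,0.05],
    [-0.048,0.052,0.09,0,0,-1,0.05],
    [-0.048,0.052,0.09,0,0,-1,0.05],
    [-0.048,0.052,0.09,0,0,-1,0.05]
  ]
}}

```text
clock: 3.28
eef_pos: [530.1, 110.3, 143.5]
tcp_rot: [-0.001, -0.008, 1.0, -0.0]
ft_force: [0.1, -0.6, 0.5]
gripper_width: 50.3
grip_force: 0.0
```

```bash
cat > m2.py <<'E'
from h import *
np.set_printoptions(precision=2,suppress=True)
st=arm.get_state(); print(pose(st)[:3,3],np.array(st["ft_force"]))
p=arm.get_image("wrist"); im=p["pixels"].astype(int); cv2.imwrite("pics/w2.png",p["pixels"])
red=((im[...,2]>120)&(im[...,1]<90)&(im[...,0]<90)).astype(np.uint8)
n,l,s,c=cv2.connectedComponentsWithStats(red); i=1+np.argmax(s[1:,4]); ys,xs=np.nonzero(l==i); print(s[i])
for v in np.linspace(ys.min()+3,ys.max()-3,6).astype(int):
    x=xs[ys==v]; print(v,x.min(),x.max(),[atz(p,(u,v),86,st)[:2] for u in (x.min(),(x.min()+x.max())/2,x.max())])
for t in("pin","lug"):
    for d in arm.landmark_of(p,t)[:1]: print(t,d["confidence"],np.array(d["uv"]),atz(p,d["uv"],75,st))
E
python3 m2.py
```

```text
[530.12 110.32 143.52] [ 0.08 -0.6   0.47]
[298 245  21  62 527]
248 299 316 [array([516.43, 102.61]), array([516.35, 107.1 ]), array([516.28, 111.59])]
259 299 317 [array([522.66, 102.64]), array([522.58, 107.45]), array([522.5 , 112.25])]
270 314 318 [array([528.88, 110.77]), array([528.86, 111.85]), array([528.84, 112.92])]
281 314 317 [array([535.35, 110.89]), array([535.34, 111.7 ]), array([535.32, 112.52])]
292 310 317 [array([542.  , 108.81]), array([541.96, 110.73]), array([541.93, 112.66])]
303 313 317 [array([548.71, 110.58]), array([548.69, 111.69]), array([548.67, 112.8 ])]
pin 0.91 [309.9 335.7] [576.59 109.19  75.  ]
lug 0.67 [302.5 274.5] [536.42 104.35  75.  ]
```

View pics/w2.png

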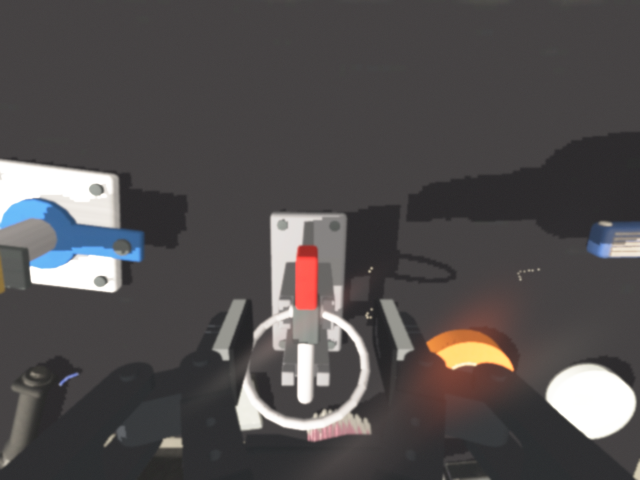

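Request:
{"api": "drive_tool", "payload": {
  "motion": [
    [-0.0015,-0.0028,0.01,0,0,0,0.05],
    [-0.0015,-0.0028,0.025,0,0,0,0.05],
    [-0.0015,-0.0028,0.04,0,0,0,0.05],
    [-0.0015,-0.0028,0.055,0,0,0,0.05],
    [-0.0015,-0.0028,0.065,0,0,0,0.05],
    [-0.0015,-0.0028,0.0745,0,0,0,0.05],
    [-0.0015,-0.0028,0.0745,0,0,0,0.05],
    [-0.0015,-0.0028,0.0745,0,0,0,0.05]
  ]
}}

```text
clock: 4.1
eef_pos: [532.6, 106.6, 68.8]
tcp_rot: [-0.0, -0.007, 1.0, -0.0]
ft_force: [0.1, 0.1, -0.5]
gripper_width: 50.3
grip_force: 0.0
```

Request:
{"api": "drive_tool", "payload": {
  "motion": [
    [0.001,0.001,0,0,0,0,0.05],
    [0.001,0.001,0,0,0,0,0.03],
    [0.001,0.001,0,0,0,0,0.02],
    [0.001,0.001,0,0,0,0,0.01],
    [0.001,0.001,0,0,0,0,0.0],
    [0.001,0.001,0,0,0,0,0.0],
    [0.001,0.001,0,0,0,0,0.0],
    [0.001,0.001,0,0,0,0,0.0]
  ]
}}

```text
clock: 4.77
eef_pos: [532.5, 107.9, 70.0]
tcp_rot: [0.001, -0.007, 1.0, 0.0]
ft_force: [-0.7, -0.3, 5.1]
gripper_width: 11.1
grip_force: 59.3
```

Request:
{"api": "drive_tool", "payload": {
  "motion": [
    [0,0,-0.005,0,0,0,0],
    [0,0,-0.012,0,0,0,0],
    [0,0,-0.02,0,0,0,0],
    [0,0,-0.03,0,0,0,0],
    [0,0,-0.04,0,0,0,0],
    [0,0,-0.045,0,0,0,0],
    [0,0,-0.045,0,0,0,0],
    [0,0,-0.045,0,0,0,0]
  ]
}}

```text
clock: 5.43
eef_pos: [532.5, 107.8, 114.9]
tcp_rot: [0.001, -0.007, 1.0, 0.0]
ft_force: [0.1, -0.3, -0.4]
gripper_width: 10.9
grip_force: 58.6
```

```bash
cat > m3.py <<'E'
from h import *
import sys
np.set_printoptions(precision=2,suppress=True)
st=arm.get_state(); T=pose(st); print(st["clock"],T[:3,3],np.array(st["ft_force"]))
P={"wrist":arm.get_image("wrist"),"side":arm.get_image("side"),"scene":arm.get_image("scene")}
for n in P: cv2.imwrite(f"pics/{sys.argv[1]}_{n}.png",P[n]["pixels"])
zp=T[2,3]+5
for n in P:
  for t,z in(("pin",zp),("bore",92)):
    for d in arm.landmark_of(P[n],t)[:1]: print(n,t,round(d["confidence"],2),np.array(d["uv"]),atz(P[n],d["uv"],z,st))
E
python3 m3.py w3
python3 - <<'E'
import cv2
a=cv2.imread("pics/w3_wrist.png")[230:410,240:380]; b=cv2.imread("pics/w3_side.png")[190:280,290:410]
cv2.imwrite("pics/c3.png",cv2.hconcat([cv2.resize(a,None,fx=2.5,fy=2.5,interpolation=2),cv2.resize(b,(400,450),interpolation=2)]))
E
```

```text
5.4333 [532.46 107.85 114.93] [ 0.07 -0.31 -0.37]
wrist pin 0.74 [314.4 429.5] [577.21 109.05 119.93]
side pin 0.82 [336.7 229.1] [576.36 112.05 119.93]
side bore 0.63 [376.1 204.8] [519.09 -82.46  92.  ]
scene pin 0.76 [296.3 232.5] [582.29 119.33 119.93]
scene bore 0.64 [345.3 302.4] [515.91 -82.96  92.  ]
```

View pics/c3.png

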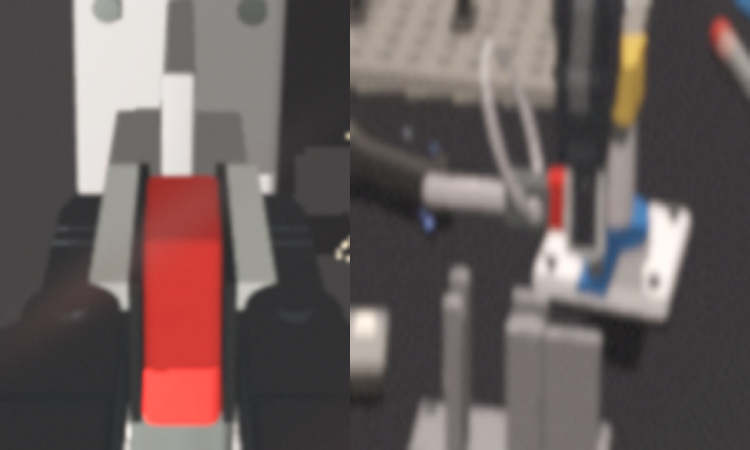

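Request:
{"api": "drive_tool", "payload": {
  "motion": [
    [0.02,-0.005,-0.005,0,0,0,0],
    [0.05,-0.02,-0.01,0,0,0,0],
    [0.08,-0.04,-0.01,0,0,1,0],
    [0.105,-0.065,-0.01,0,0,2,0],
    [0.121,-0.09,-0.01,0,0,4,0],
    [0.121,-0.115,-0.01,0,0,6,0],
    [0.121,-0.14,-0.01,0,0,7.3,0],
    [0.121,-0.16,-0.01,0,0,7.3,0],
    [0.121,-0.171,-0.01,0,0,7.3,0],
    [0.121,-0.171,-0.01,0,0,7.3,0],
    [0.121,-0.171,-0.01,0,0,7.3,0],
    [0.121,-0.171,-0.01,0,0,7.3,0]
  ]
}}

```text
clock: 6.88
eef_pos: [413.3, -64.4, 124.1]
tcp_rot: [-0.0, 0.056, 0.998, 0.0]
ft_force: [-0.2, -0.1, -1.1]
gripper_width: 11.3
grip_force: 58.6
```

```bash
python3 m3.py w4
```

```text
6.8833 [413.3  -64.39 124.09] [-0.21 -0.14 -1.07]
wrist pin 0.75 [312.4 428.1] [456.99 -69.65 129.09]
wrist bore 0.29 [541.1 400.6] [488.38  47.49  92.  ]
side pin 0.91 [405.5 193.2] [456.91 -66.7  129.09]
side bore 0.93 [374.6 206. ] [521.76 -75.14  92.  ]
scene pin 0.79 [314.9 293.8] [461.32 -59.28 129.09]
scene bore 0.92 [342.8 300.8] [515.95 -76.66  92.  ]
```

View pics/w4_wrist.png

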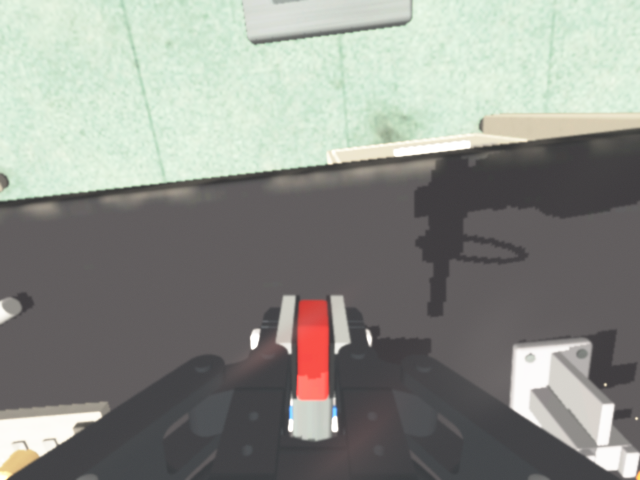

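Request:
{"api": "drive_tool", "payload": {
  "motion": [
    [0,0,0.01,0,0,0,0],
    [0,0,0.022,0,0,0,0],
    [0,0,0.034,0,0,0,0],
    [0,0,0.0375,0,0,0,0],
    [-0.004,0,0.0375,0,0,0,0],
    [-0.008,0,0.0375,0,0,0,0],
    [-0.01,0,0.0375,0,0,0,0],
    [-0.012,0,0.0375,0,0,0,0],
    [-0.013,0,0.0375,0,0,0,0],
    [-0.013,0,0.0375,0,0,0,0]
  ]
}}

```text
clock: 8.17
eef_pos: [427.0, -66.6, 87.2]
tcp_rot: [0.001, 0.056, 0.998, -0.0]
ft_force: [0.3, -0.4, -0.4]
gripper_width: 10.9
grip_force: 58.6
```

```bash
python3 m3.py w5; python3 - <<'E'
import cv2
a=cv2.imread("pics/w5_scene.png")[260:320,290:370]; b=cv2.imread("pics/w5_side.png")[170:230,345:425]
cv2.imwrite("pics/c5.png",cv2.hconcat([cv2.resize(a,(400,300),interpolation=2),cv2.resize(b,(400,300),interpolation=2)]))
E
```

```text
8.1667 [427.01 -66.56  87.18] [ 0.3  -0.39 -0.37]
wrist pin 0.85 [312.5 429.2] [471.33 -71.84  92.18]
side pin 0.53 [398.8 207.8] [469.07 -72.68  92.18]
side bore 0.74 [283.2 315.9] [616.31 355.    92.  ]
scene pin 0.79 [322.8 307.6] [476.   -64.83  92.18]
scene bore 0.58 [343.1 301.1] [515.72 -77.63  92.  ]
```

View pics/c5.png

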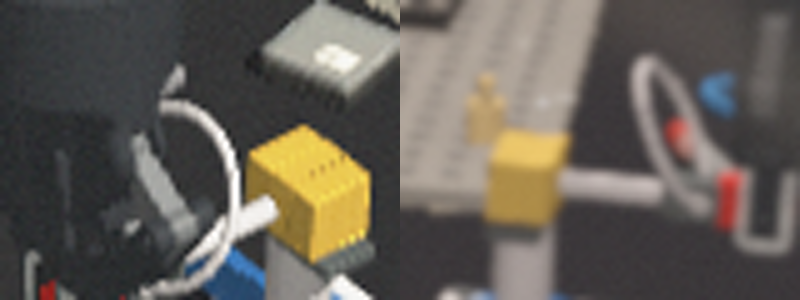

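Request:
{"api": "drive_tool", "payload": {
  "motion": [
    [-0.001,0,0,0,0,0,0],
    [-0.002,0,0,0,0,0,0],
    [-0.003,0,0,0,0,0,0],
    [-0.004,0,0,0,0,0,0],
    [-0.004,0,0,0,0,0,0]
  ]
}}

```text
clock: 9.03
eef_pos: [429.2, -66.9, 86.2]
tcp_rot: [-0.001, 0.057, 0.998, -0.0]
ft_force: [-3.2, -1.4, -0.6]
gripper_width: 10.6
grip_force: 58.7
```

Request:
{"api": "drive_tool", "payload": {
  "motion": [
    [0,-0.0005,0,0,0,0,0],
    [0,-0.001,0,0,0,0,0],
    [0,-0.001,0,0,0,0,0]
  ]
}}

```text
clock: 9.28
eef_pos: [430.6, -68.2, 86.6]
tcp_rot: [0.0, 0.057, 0.998, -0.0]
ft_force: [-0.7, -1.9, -0.4]
gripper_width: 11.2
grip_force: 58.6
```

Request:
{"api": "drive_tool", "payload": {
  "motion": [
    [0,-0.0005,0,0,0,0,0],
    [-0.001,-0.0008,0,0,0,0,0],
    [-0.002,-0.001,0,0,0,0,0],
    [-0.003,-0.001,0,0,0,0,0],
    [-0.003,-0.001,0,0,0,0,0]
  ]
}}

```text
clock: 9.7
eef_pos: [433.7, -69.1, 86.9]
tcp_rot: [0.001, 0.056, 0.998, 0.0]
ft_force: [0.3, 0.0, 0.3]
gripper_width: 11.1
grip_force: 58.6
```

Request:
{"api": "drive_tool", "payload": {
  "motion": [
    [-0.0015,0,0,0,0,0,0],
    [-0.003,0,0,0,0,0,0],
    [-0.0045,0,0,0,0,0,0],
    [-0.006,0,0,0,0,0,0],
    [-0.006,0,0,0,0,0,0]
  ]
}}

```text
clock: 10.12
eef_pos: [439.4, -69.8, 86.7]
tcp_rot: [0.0, 0.056, 0.998, 0.0]
ft_force: [0.1, -0.2, -0.7]
gripper_width: 10.8
grip_force: 58.6
```

Request:
{"api": "drive_tool", "payload": {
  "motion": [
    [-0.002,0,0,0,0,0,0],
    [-0.004,0,0,0,0,0,0],
    [-0.006,0,0,0,0,0,0],
    [-0.008,0,0,0,0,0,0],
    [-0.01,0,0,0,0,0,0],
    [-0.012,0,0,0,0,0,0],
    [-0.012,0,0,0,0,0,0]
  ]
}}

```text
clock: 10.7
eef_pos: [451.4, -71.3, 86.6]
tcp_rot: [0.0, 0.056, 0.998, -0.0]
ft_force: [-0.2, -0.4, -0.6]
gripper_width: 10.6
grip_force: 58.6
```

Request:
{"api": "drive_tool", "payload": {
  "motion": [
    [-0.002,0,0,0,0,0,0],
    [-0.004,0,0,0,0,0,0],
    [-0.006,0,0,0,0,0,0],
    [-0.008,0,0,0,0,0,0],
    [-0.01,0,0,0,0,0,0],
    [-0.012,0,0,0,0,0,0],
    [-0.014,0,0,0,0,0,0],
    [-0.016,0,0,0,0,0,0],
    [-0.018,0,0,0,0,0,0],
    [-0.018,0,0,0,0,0,0]
  ]
}}

```text
clock: 11.53
eef_pos: [469.3, -73.3, 86.6]
tcp_rot: [0.0, 0.056, 0.998, -0.0]
ft_force: [-0.0, -1.0, -1.7]
gripper_width: 11.4
grip_force: 58.7
```

Request:
{"api": "drive_tool", "payload": {
  "motion": [
    [-0.001,0,0,0,0,0,0],
    [-0.002,0,0,0,0,0,0],
    [-0.003,0,0,0,0,0,0],
    [-0.004,0,0,0,0,0,0],
    [-0.005,0,0,0,0,0,0],
    [-0.006,0,0,0,0,0,0],
    [-0.006,0,0,0,0,0,0]
  ]
}}

```text
clock: 12.12
eef_pos: [473.0, -73.7, 86.5]
tcp_rot: [-0.002, 0.056, 0.998, -0.0]
ft_force: [-5.8, -1.1, 3.4]
gripper_width: 11.1
grip_force: 59.3
```

Request:
{"api": "drive_tool", "payload": {
  "motion": [
    [0.001,0,0,0,0,0,0],
    [0.0015,0,0,0,0,0,0.01],
    [0.0015,0,0,0,0,0,0.03],
    [0.0015,0,0,0,0,0,0.04],
    [0.0015,0,0,0,0,0,0.04],
    [0.0015,0,0,0,0,0,0.04],
    [0.01,0,0,0,0,0,0.04],
    [0.025,0,0,0,0,0,0.04],
    [0.05,0,0,0,0,0,0.04],
    [0.06,0,-0.03,0,0,0,0.04],
    [0.06,0,-0.06,0,0,0,0.03],
    [0.06,0,-0.09,0,0,0,0.03]
  ]
}}

```text
clock: 13.12
eef_pos: [412.5, -66.3, 175.9]
tcp_rot: [-0.002, 0.056, 0.998, 0.001]
ft_force: [0.9, -0.8, 0.5]
gripper_width: 29.9
grip_force: 0.0
```

```bash
python3 m3.py w6; python3 - <<'E'
from h import *
np.set_printoptions(precision=1,suppress=True)
P={n:arm.get_image(n) for n in("scene","side","wrist")}; st=arm.get_state()
for n in P:
  for t in ("ring","bow","lug"):
    for f in(arm.landmark_of,):
      for d in f(P[n],t)[:1]: print(n,t,d["confidence"],d["uv"],atz(P[n],d["uv"],91,st))
a=cv2.imread("pics/w6_scene.png")[250:325,290:390]; b=cv2.imread("pics/w6_side.png")[160:235,335:435]
c=cv2.imread("pics/w6_wrist.png")
cv2.imwrite("pics/c6.png",cv2.hconcat([cv2.vconcat([cv2.resize(a,(400,300),interpolation=2),cv2.resize(b,(400,300),interpolation=2)]),cv2.resize(c[180:480,220:420],(400,600),interpolation=2)]))
E
```

```text
13.1167 [412.52 -66.35 175.91] [ 0.91 -0.79  0.53]
wrist pin 0.64 [313.7 394.9] [439.45 -69.2  180.91]
wrist bore 0.71 [313.  394.4] [514.28 -77.73  92.  ]
side pin 0.75 [379.4 204.6] [498.75 129.   180.91]
side bore 0.95 [374.6 206.1] [521.71 -74.57  92.  ]
scene pin 0.55 [342.1 300.1] [ 436.32 -146.45  180.91]
scene bore 0.64 [343.6 303.1] [512.24 -82.16  92.  ]Traceback (most recent call last):
  File "<stdin>", line 7, in <module>
ValueError: it knows: bore, bow, cradle, gel_box, hex_key_set, kapton_roll, lug, pin, post
```

```bash
python3 - <<'E'
from h import *
a=cv2.imread("pics/w6_scene.png")[250:325,290:390]; b=cv2.imread("pics/w6_side.png")[160:235,335:435]
c=cv2.imread("pics/w6_wrist.png")
cv2.imwrite("pics/c6.png",cv2.hconcat([cv2.vconcat([cv2.resize(a,(400,300),interpolation=2),cv2.resize(b,(400,300),interpolation=2)]),cv2.resize(c[180:480,220:420],(400,600),interpolation=2)]))
E
```

```text
(no output)
```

View pics/c6.png

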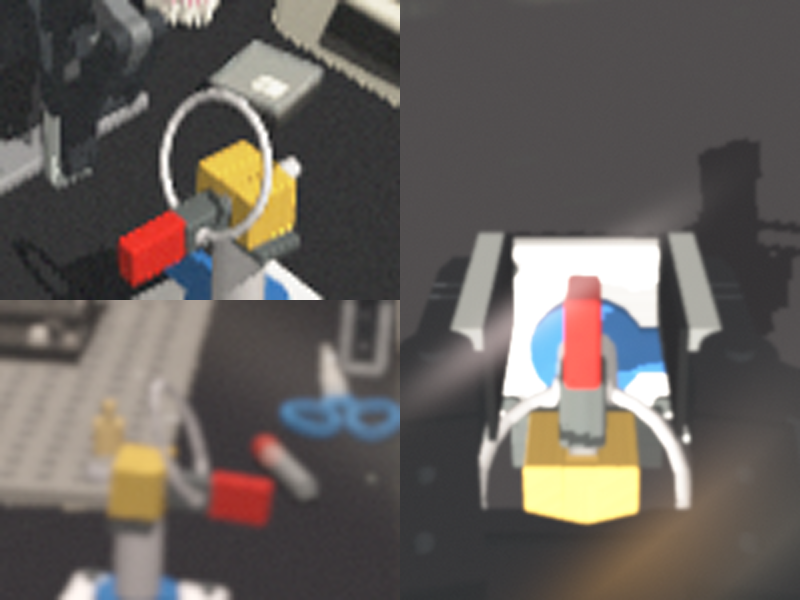

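Request:
{"api": "drive_tool", "payload": {
  "motion": [
    [-0.02,0,0,0,0,0,0.024],
    [-0.045,0,0,0,0,0,0.024],
    [-0.065,0,0,0,0,0,0.024],
    [-0.083,-0.0006,0.01,0,0,0,0.024],
    [-0.083,-0.0006,0.0184,0,0,0,0.024],
    [-0.083,-0.0006,0.0184,0,0,0,0.024],
    [-0.083,-0.0006,0.0184,0,0,0,0.024]
  ]
}}

```text
clock: 14.3
eef_pos: [496.1, -76.7, 157.0]
tcp_rot: [-0.002, 0.056, 0.998, 0.0]
ft_force: [-0.5, -0.2, 0.6]
gripper_width: 23.9
grip_force: 0.0
```

```bash
cat > rel.py <<'E'
from h import *
np.set_printoptions(precision=2,suppress=True)
st=arm.get_state(); T=pose(st); print(arm.tip_extent, st["gripper_width"], np.array(st["ft_force"]))
a=np.radians(-6.4); u=np.array([np.cos(a),np.sin(a)]); v=np.array([-u[1],u[0]])
r=T[:2,3]-[516.2,-78.6]; print("TCP in pin",u@r,v@r,T[2,3]-91.5,"yaw",np.degrees(np.arctan2(-T[1,0],-T[0,0])))
E
python3 rel.py
```

```text
11.0 23.870394594383182 [-0.55 -0.2   0.58]
TCP in pin -20.202898731759742 -0.3166089203609672 65.45883511489518 yaw -6.4639027524882975
```

Now push the ring forward and down along its arc.

Request:
{"api": "drive_tool", "payload": {
  "motion": [
    [-0.008,0,0.0015,0,0,0,0.024],
    [-0.016,0,0.0032,0,0,0,0.024],
    [-0.021,0,0.006,0,0,0,0.024],
    [-0.026,0,0.009,0,0,0,0.024],
    [-0.03,0,0.0125,0,0,0,0.024],
    [-0.034,0,0.0165,0,0,0,0.024],
    [-0.038,0,0.021,0,0,0,0.024],
    [-0.041,0,0.0255,0,0,0,0.024],
    [-0.041,0,0.0255,0,0,0,0.024]
  ]
}}

```text
clock: 15.05
eef_pos: [538.1, -81.6, 131.2]
tcp_rot: [-0.001, 0.056, 0.998, 0.0]
ft_force: [-0.1, -0.5, -0.5]
gripper_width: 23.7
grip_force: 0.1
```

```bash
python3 rel.py; python3 m3.py w7; python3 - <<'E'
from h import *
a=cv2.imread("pics/w7_scene.png")[240:330,290:380]; b=cv2.imread("pics/w7_side.png")[160:235,335:435]
c=cv2.imread("pics/w7_wrist.png")
cv2.imwrite("pics/c7.png",cv2.hconcat([cv2.resize(a,(450,450),interpolation=2),cv2.resize(b,(350,450),interpolation=2)]))
E
```

```text
11.0 23.715906028401708 [-0.08 -0.5  -0.54]
TCP in pin 22.066891750517648 -0.5110013750049494 39.655555439250946 yaw -6.462578717938776
15.05 [538.07 -81.57 131.16] [-0.08 -0.5  -0.54]
wrist pin 0.61 [314.6 243.5] [500.68 -76.93 136.16]
wrist bore 0.89 [316.8 249.6] [518.89 -77.66  92.  ]
side pin 0.78 [378.3 203.6] [507.98  16.62 136.16]
side bore 0.79 [376.1 203.8] [519.58 -88.2   92.  ]
scene pin 0.83 [344.8 298.5] [ 483.13 -110.46  136.16]
scene bore 0.91 [343.8 302.4] [513.94 -81.06  92.  ]
```

View pics/c7.png

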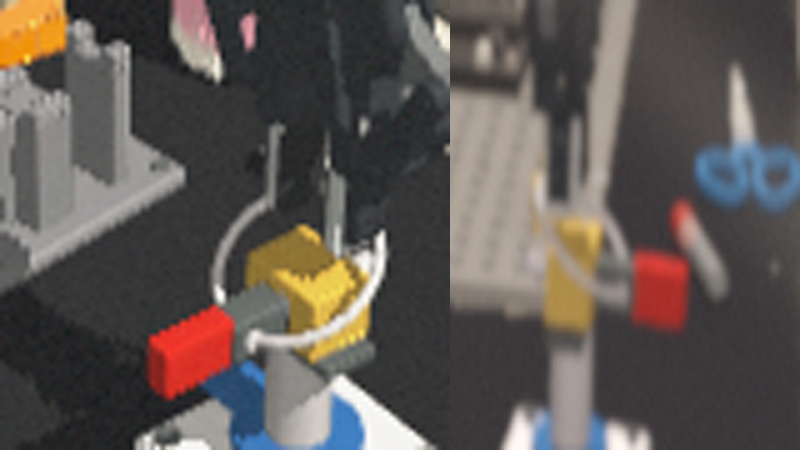

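Request:
{"api": "drive_tool", "payload": {
  "motion": [
    [-0.005,0,0,0,0,0,0.024],
    [-0.01,0,0,0,0,0,0.024],
    [-0.016,0,0.001,0,0,0,0.024],
    [-0.021,0,0.003,0,0,0,0.024],
    [-0.022,0,0.007,0,0,0,0.024],
    [-0.022,0,0.011,0,0,0,0.024],
    [-0.022,0,0.015,0,0,0,0.024],
    [-0.022,0,0.017,0,0,0,0.024],
    [-0.022,0,0.017,0,0,0,0.024]
  ]
}}

```text
clock: 16.25
eef_pos: [559.5, -84.0, 114.7]
tcp_rot: [-0.001, 0.056, 0.998, 0.0]
ft_force: [1.4, -0.2, 0.5]
gripper_width: 23.9
grip_force: 0.2
```

```bash
python3 rel.py; python3 - <<'E'
from h import *
# ring angle check by wire pixels in scene
p={n:arm.get_image(n) for n in("scene","side")}
a=np.radians(-6.4);u=np.array([np.cos(a),np.sin(a),0]);v=np.array([-u[1],u[0],0]);O=np.array([516.2,-78.6,91.5])
for n in p:
    d=arm.silhouettes(p[n],"bow")
    if not d: print(n,"none");continue
    m=d[0]["mask"]; dt=cv2.distanceTransform((~m).astype(np.uint8),cv2.DIST_L2,3)
    ys,xs=np.nonzero(m); res=[]
    for q in np.arange(-.12,1.3,.05):
        pts=[proj(p[n],O+u*(-18+(32-32*np.cos(t))*np.cos(q))+v*32*np.sin(t)+np.array([0,0,1])*(32-32*np.cos(t))*np.sin(q)) for t in np.linspace(0,6.28,60)]
        P=np.array(pts); D=np.hypot(xs[:,None]-P[:,0],ys[:,None]-P[:,1]).min(1); res.append((D.mean(),round(q,2)))
    print(n,d[0]["confidence"],m.sum(),sorted(res)[:3])
E
```

```text
11.0 23.93613235289833 [ 1.45 -0.2   0.53]
TCP in pin 43.58985766165858 -0.5286895038884434 23.20100854274648 yaw -6.467579106086032
scene 0.47 168 [(np.float64(1.0413453565341797), np.float64(0.18)), (np.float64(1.0763883229096052), np.float64(0.13)), (np.float64(1.2242969289548524), np.float64(0.23))]
side 0.41 45 [(np.float64(0.6691049531700739), np.float64(0.13)), (np.float64(0.8209359681174073), np.float64(0.18)), (np.float64(0.943570151673907), np.float64(0.08))]
```

Request:
{"api": "drive_tool", "payload": {
  "motion": [
    [0,0,0.001,0,0,0,0.024],
    [0,0,0.002,0,0,0,0.024],
    [0,0,0.003,0,0,0,0.024],
    [-0.0005,0,0.004,0,0,0,0.024],
    [-0.001,0,0.005,0,0,0,0.024],
    [-0.0015,0,0.006,0,0,0,0.024],
    [-0.0015,0,0.006,0,0,0,0.024]
  ]
}}

```text
clock: 17.03
eef_pos: [561.5, -84.3, 109.4]
tcp_rot: [-0.0, 0.056, 0.998, 0.0]
ft_force: [-1.7, -0.4, 2.1]
gripper_width: 23.8
grip_force: 0.5
```

Request:
{"api": "drive_tool", "payload": {
  "motion": [
    [-0.0003,0,0.0005,0,0,0,0.024],
    [-0.0006,0,0.001,0,0,0,0.024],
    [-0.001,0,0.0015,0,0,0,0.024],
    [-0.001,0,0.002,0,0,0,0.024],
    [-0.001,0,0.002,0,0,0,0.024]
  ]
}}

```text
clock: 17.45
eef_pos: [562.7, -84.5, 107.9]
tcp_rot: [0.0, 0.056, 0.998, -0.0]
ft_force: [-1.0, 0.9, 1.4]
gripper_width: 24.2
grip_force: 1.3
```

Request:
{"api": "drive_tool", "payload": {
  "motion": [
    [-0.0003,0,0.0005,0,0,0,0.024],
    [-0.0006,0,0.001,0,0,0,0.024],
    [-0.001,0,0.0015,0,0,0,0.024],
    [-0.001,0,0.002,0,0,0,0.024],
    [-0.001,0,0.002,0,0,0,0.024]
  ]
}}

```text
clock: 17.87
eef_pos: [563.7, -84.6, 105.8]
tcp_rot: [0.0, 0.056, 0.998, -0.0]
ft_force: [-2.6, -0.1, 3.5]
gripper_width: 24.0
grip_force: 1.8
```

Request:
{"api": "drive_tool", "payload": {
  "motion": [
    [0,0,0.0005,0,0,0,0.024],
    [0,0,0.001,0,0,0,0.024],
    [-0.0003,0,0.0015,0,0,0,0.024],
    [-0.0005,0,0.002,0,0,0,0.024],
    [-0.0005,0,0.002,0,0,0,0.024]
  ]
}}

```text
clock: 18.28
eef_pos: [564.1, -84.6, 103.2]
tcp_rot: [-0.0, 0.056, 0.998, 0.0]
ft_force: [-0.9, 0.6, 2.3]
gripper_width: 24.1
grip_force: 0.9
```

Request:
{"api": "drive_tool", "payload": {
  "motion": [
    [0,0,0.0005,0,0,0,0.024],
    [0,0,0.001,0,0,0,0.024],
    [0,0,0.0015,0,0,0,0.024],
    [0,0,0.002,0,0,0,0.024],
    [0,0,0.0025,0,0,0,0.024],
    [0,0,0.0025,0,0,0,0.024]
  ]
}}

```text
clock: 18.78
eef_pos: [564.1, -84.6, 100.8]
tcp_rot: [-0.0, 0.056, 0.998, 0.0]
ft_force: [-0.2, -0.8, 0.5]
gripper_width: 24.2
grip_force: 0.1
```

```bash
cat > ringq.py <<'E'
from h import *
p={n:arm.get_image(n) for n in("scene","side","wrist")}; st=arm.get_state()
a=np.radians(-6.4);u=np.array([np.cos(a),np.sin(a),0]);v=np.array([-u[1],u[0],0]);O=np.array([516.2,-78.6,91.5])
for n in p:
    d=arm.silhouettes(p[n],"bow")
    if not d: print(n,"none");continue
    m=d[0]["mask"]; ys,xs=np.nonzero(m); res=[]
    for q in np.arange(-.15,1.3,.03):
        P=np.array([proj(p[n],O+u*(-18+(32-32*np.cos(t))*np.cos(q))+v*32*np.sin(t)+np.array([0,0,1])*(32-32*np.cos(t))*np.sin(q),st) for t in np.linspace(0,6.28,60)])
        res.append((round(np.hypot(xs[:,None]-P[:,0],ys[:,None]-P[:,1]).min(1).mean(),2),round(q,2)))
    print(n,round(d[0]["confidence"],2),m.sum(),[tuple(map(float,r)) for r in sorted(res)[:3]])
E
python3 ringq.py
```

```text
scene 0.67 60 [(0.93, -0.06), (0.93, -0.03), (0.97, 0.0)]
side 0.6 68 [(0.86, -0.06), (0.9, -0.09), (0.93, -0.03)]
wrist 0.81 3963 [(4.67, -0.03), (4.76, 0.0), (4.78, -0.06)]
```

Request:
{"api": "drive_tool", "payload": {
  "motion": [
    [0,0,0.001,0,0,0,0.024],
    [0,0,0.002,0,0,0,0.024],
    [0,0,0.002,0,0,0,0.024],
    [0,0,0.002,0,0,0,0.024]
  ]
}}

```text
clock: 19.42
eef_pos: [564.2, -84.6, 99.2]
tcp_rot: [0.0, 0.056, 0.998, -0.0]
ft_force: [-0.1, 0.2, 0.5]
gripper_width: 24.2
grip_force: 0.3
```

Free travel, no load: the ring snapped. Retreat and check.

Request:
{"api": "drive_tool", "payload": {
  "motion": [
    [0,0,-0.004,0,0,0,0.024],
    [0,0,-0.015,0,0,0,0.024],
    [0,0,-0.04,0,0,0,0.024],
    [0.02,0,-0.07,0,0,0,0.024],
    [0.05,0,-0.1,0,0,0,0.024],
    [0.08,0,-0.12,0,0,0,0.024],
    [0.11,0,-0.12,0,0,0,0.024],
    [0.12,0,-0.12,0,0,0,0.024],
    [0.12,0,-0.12,0,0,0,0.024],
    [0.12,0,-0.12,0,0,0,0.024]
  ]
}}

```text
clock: 20.25
eef_pos: [445.3, -71.2, 220.5]
tcp_rot: [0.001, 0.057, 0.998, -0.0]
ft_force: [1.3, 0.5, 0.7]
gripper_width: 23.7
grip_force: 0.0
```

```bash
python3 rel.py; python3 ringq.py; python3 m3.py w8
```

```text
11.0 23.66504343828868 [1.29 0.47 0.71]
TCP in pin -71.2867056991822 -0.5857330120117041 129.02204752714655 yaw -6.47818058097693
scene 0.46 113 [(0.97, -0.06), (0.99, -0.09), (0.99, -0.03)]
side 0.41 55 [(0.77, -0.06), (0.79, -0.09), (0.85, -0.03)]
wrist 0.9 472 [(1.99, -0.03), (2.05, -0.06), (2.27, 0.0)]
20.55 [445.34 -71.15 218.72] [-0.47 -0.32 -0.68]
wrist pin 0.83 [312.9 322.2] [439.11 -70.6  223.72]
wrist bore 0.65 [314.9 323.2] [517.7  -77.75  92.  ]
side pin 0.89 [374.8 204.8] [499.13 233.77 223.72]
side bore 0.76 [375.2 206.6] [520.17 -71.96  92.  ]
scene pin 0.84 [342.8 299.5] [ 399.45 -180.93  223.72]
scene bore 0.89 [347.2 300. ] [523.41 -80.71  92.  ]
```

```bash
python3 - <<'E'
from h import *
np.set_printoptions(precision=1,suppress=True)
p={n:arm.get_image(n) for n in("scene","side","wrist")}; st=arm.get_state()
rs=[]
for n in p:
    d=arm.landmark_of(p[n],"pin")[0]; print(n,atz(p[n],d["uv"],91.5,st)); rs.append(ray(p[n],d["uv"],st))
print(tri(rs))
# lug front top edge / gap shoulder-block from the wrist picture: red rows
im=p["wrist"]["pixels"].astype(int); red=(im[...,2]>120)&(im[...,1]<90)&(im[...,0]<90)
n,l,s,c=cv2.connectedComponentsWithStats(red.astype(np.uint8)); i=1+np.argmax(s[1:,4]); x,y,w,h,_=s[i]
print("lug front top edge",atz(p["wrist"],(x+w/2-.5,y+h-.5),102.5,st),"expect",516.2-26*.9937,-78.6+26*.112)
E
```

```text
scene [508.8 -76.4  91.5]
side [520.7 -80.5  91.5]
wrist [517.5 -76.5  91.5]
[516.5 -75.5  91.1]
lug front top edge [460.2 -72.5 102.5] expect 490.3638 -75.68799999999999
```

```bash
python3 -c "
from workcell import arm
print(arm.hand_in())"
```

```text
the job is handed in; nothing more can be done
None
```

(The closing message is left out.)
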